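Present the hardener jar over the mixing dish

TASK

Get the coating bench ready for a colleague who will scoop hardener: first slide the orange mixing dish along the bench, without lifting it, until it sits wholly inside the blue ring in front of the jar carousel. Then turn the carousel until the blue-lidded jar with the white dot stands at the front, in line with the red pointer, and keep it there: finish while still firmly gripping the carousel's black handle and holding it still. Leave the dish in the ring and the other loose things on the bench where they are.

Things in the scene. Friction and masses are not known exactly. Their poses are not given: they have to be found in the camera images.
- dish: loose open round dish of orange plastic, 110 mm across at the rim (108 mm at the foot), 34 mm high, walls 4 mm, floor 5 mm, about 0.25 kg; origin at the centre of its underside
- ring_mark (a point): centre, on the bench top, of the flat blue ring printed round a white paper disc: 140 mm inside, 156 mm outside diameter, no height. It belongs to the carousel's fixed base, 220 mm from the carousel's axis on the side of the red pointer; its own -x axis points away from the carousel
- carousel: fixed round grey base of the carousel, bolted to the bench, 210 mm across, 14 mm high, with a red pointer bar on its front that reaches 133 mm from the axis, 14 mm wide and high; origin on the bench top on the axis of the carousel; its -x axis points along the red pointer (the front) towards the ring, its z axis is up
- rotor (a joint): turning angle of the carousel, rad: 0 (or 6.283) with the marked jar exactly at the front, in line with the pointer; grows counter-clockwise seen from above. Starts anywhere from 0.8 to 5.48, so the front may be nearer either way round; stops lie far off at -7 and 13. Slight friction (about 0.08 N m), no spring: it stays where it is left
- marked_jar (a point): centre of the top of the marked jar's lid (blue, white dot), 75 mm from the axis, 90 mm above the bench; turns with the carousel's disc (220 mm across, top 28 mm above the bench), which carries five equal jars fixed to it, 56 mm across, evenly spaced: the marked one, two with orange and two with black lids
- front_mark (a point): fixed point in the air above the front of the base: where marked_jar is when that jar stands exactly at the front, in line with the pointer
- handle_grip (a point): point to grip on the black upright bar handle on the carousel's axis, 140 mm above the bench. The bar turns with the jars; it is 76 mm long, 18 mm thick, 40 mm high, underside 118 mm and top 158 mm above the bench, on a 24 mm steel post. x axis along the bar (the -x end points to the marked jar), y across its thickness, z up
- tub: bystander: loose closed white tub with a black lid, 100 mm across, 75 mm high; origin at the centre of its underside
- black_jar: bystander: small loose jar with a black lid, 64 mm across, 70 mm high; origin at the centre of its underside
- tape_roll: bystander: loose roll of tape lying flat, 90 mm across, 25 mm high; origin at the centre of its underside
- brush: bystander: loose flat paint brush lying on the bench near the robot, 200 mm long, 42 mm wide, 20 mm high; origin on the bench at mid-length, x axis along it
- scraper: bystander: loose scraper with a wooden handle lying on the bench near the robot, 280 mm long, 65 mm wide, 20 mm high; origin on the bench at mid-length, x axis along it
Mind the look-alikes: they are no part of the job. Of the things like the dish, leave any that is yellow; of the rest the smaller one is meant.

How it is judged:
On the way, in this order (a step that is already met when the one before it is completed fails the run):
1. the dish rests inside the ring (horizontal distance between dish and ring_mark below 0.016 m and linear speed of dish below 0.02 m/s), for 0.2 s.
2. the marked jar stands at the front, in line with the pointer (horizontal distance between marked_jar and front_mark below 0.01 m), for 0.2 s.
At the end, for the whole second after the job is handed in: Dish flat and at rest, centre within 16 mm of the ring's centre; marked jar within 10 mm (7.5 degrees) of the front point; carousel slower than 0.05 rad/s; fingers still round the black handle (grasp point within 33 mm of its grip point), pressing with more than 4 N (all of step 1 and height (world z) of dish below 0.006 m and horizontal distance between marked_jar and front_mark below 0.01 m and velocity of joint rotor between -0.05 and 0.05 rad/s and contact force between the fingers and carousel above 4 N and distance between the grasp point and handle_grip below 0.033 m); the arm keeps its last pose, push and grip.
It fails at once if the dish is lifted or tipped (height (world z) of dish above 0.02 m or angle between dish's own z axis and vertical above 0.4 rad).
It fails at once if another loose thing is moved by more than 40 mm (distance of any of tub, black_jar, tape_roll, brush, scraper from where it was at the start of the episode above 0.04 m).
It also fails if it takes over 72 s, if anything falls off the work surface, if the arm or the gripper's body presses on something with over 40 N, if the wrist force passes 120 N, or if a joint passes its speed limit or range.

ROBOT

A 7-joint arm with a two-finger parallel gripper is mounted at the origin on the work surface. World frame = base frame: x ahead of the robot, y to its left, z up, the work surface at z = 0. Lengths are in m, angles in rad, forces in N, time in s.
With the tool pointing down it reaches from about 0.425 to 0.925 m from the base axis. Payload 6.8 kg.
Tool frame: the origin (TCP) lies at the very end of the fingers, on their centre line; the grasp point (between the pads) lies 19 mm behind it; z points along the fingers, y is the line along which they close (so a half turn about z gives the same grasp; the last joint's range is limited). The gripper opens to 85 mm and grips with 20 to 120 N. Pads are 22 mm wide; open, the fingers measure 114 mm over their backs; the gripper's body (76 mm by 85 mm) begins 54 mm behind the grasp point. The pads swing forward as they close: fully open they stand 13 mm farther back than shut.
Start: joints at [-1.419, 0.477, 0.022, 1.555, -0.011, 1.109, -0.083], TCP at [0.173, 0.652, 0.203] pointing down, gripper open.
Joint ranges: [-2.96, 2.96], [-0.34, 2.1], [-1.41, 1.46], [0.24, 2.44], [-1.37, 4.51], [0.17, 1.92], [-2.96, 2.96]. Speed limits (rad/s): [2.39, 2.39, 3.14, 3.14, 3.14, 3.14, 3.14].

INTERFACE

Orientations are given as a unit quaternion [w, x, y, z].
In Python, from station import bot gives the robot as it stands.
- The arm moves only by the tool jog_arm, never from a script. Its argument "motion" is a list of rows, each a list of 7 numbers: the turn, a rotation vector about the tool's x, y, z in rad, then the shift along the tool's x, y, z in mm, then the finger opening in mm, from 0 to 85.4. A call has 1 to 10 rows; each row is the pose to reach, as a shift and turn from the pose commanded when the call began, along the tool's axes at that moment; what a row does not reach only later rows make up. A row lasts 1/8 s, in which the tool goes at most 62.5 mm and 10.7 degrees, less where a joint would pass 70% of its speed; a pose out of reach is approached as far as the arm can. A call with a gripper value outside its range is refused whole. The fingers move at their own pace and stop on an object; "grip_force" is the grip in N (left out, the last holds). Time passes only in rows, so rows that repeat a pose let the fingers close. It gives the time, the measured TCP pose, the force, the opening and the grip force at its end, in the units of the state.
- bot.get_obs(): the state, without advancing time (a new reading comes with each control period).
- bot.read_camera(name): name is "scene" or "side" or "wrist"; returns a dict with "pixels" (384x512x3 uint8, red, green, blue), "camera_matrix" (3x3 intrinsics, pixels), "T" (4x4, takes a point from camera to world coordinates); the wrist camera has in their place "tool_from_camera" (4x4, takes a point from camera to tool coordinates, whose origin is the TCP and whose axes are the flange's). Camera axes: x right, y down, z forward; pixel columns grow to the right and rows downward; lengths in m; the calibration is good to about 2 mm. A picture is of the moment at which its call begins: read the wrist's pose just before it. There is no depth.
- bot.hand_in(): hands the job in; it is judged then, once.
Trained networks look in a picture, given as the dict that the camera call returned (one of the last four; its "shot" number tells which), for a name from the list of things; names that differ only in an ending like _2 or _b are one class to them, and where a whole thing is asked for, a point or a joint stands for the part that bears it (a point fixed in the world has none). Each returns a list of dicts, best first, with "score" (0 to 1); they miss things now and then, are a little off and sometimes report something else, mostly with a low value. They report only what shows in the picture. A call takes as long as a camera call. They do not tell look-alikes from the thing itself.
- bot.spot_in(thing, picture): "xy" ([column, row] in pixels, amid what is visible of it).
- bot.tip_of(thing, picture): "xy" ([column, row] in pixels: a listed point, or the origin of a listed thing).
The state is a dict: "t": time; "q": joint angles; "joint_vel": joint speeds; "joint_torque": joint torques, N m; "eef_pos": TCP position; "tool_rot": TCP orientation; "contact_force": force on the tool from outside, world axes, zero at the start; "torque": the same for the moment, N m; "gripper_width": opening from 0.0 (shut) to 1.0 (fully open); "grasp_force": force on a finger pad.
Only numpy, scipy, OpenCV 4.12 (cv2) and the standard library are available. Lean on these libraries where they do the work, as an engineer would, in place of code of your own. Each camera call takes 0.05 s, during which the arm holds its last target. There are 200 camera calls.

## Working session

There is one attempt and no reset: what is moved stays moved. The work goes in short steps, Python scripts to look and compute and a tool call to move; the robot and the scene stay as the last step left them, time stands still between calls to the robot, and variables do not carry over. Pictures are saved under pics/ and viewed, at most 10 in all, crops included, and the job is handed in when it is done.

Besides the shell and the picture viewer there is one more tool, called after "Call:" as a command line: name --pt "numbers of a row" for each row, then --argument value for the rest. jog_arm: Moves the arm, as the interface text tells. Its arguments: {"type":"object","properties":{"motion":{"type":"array"},"grip_force":{"type":"number"}},"required":["motion"]}

```bash
mkdir -p pics
cat > h.py <<'E'
import numpy as np, cv2
from station import bot
def ray(p,xy,T=None):
    K=np.array(p["camera_matrix"]);T=np.array(p["T"]) if T is None else T
    d=T[:3,:3]@np.linalg.inv(K)@np.array([xy[0],xy[1],1.]);return T[:3,3],d
def onz(p,xy,z,T=None):
    o,d=ray(p,xy,T);return o+d*(z-o[2])/d[2]
def proj(p,X,T=None):
    T=np.array(p["T"]) if T is None else T
    c=np.linalg.inv(T)@np.append(X,1);u=np.array(p["camera_matrix"])@c[:3];return u[:2]/u[2]
def save(p,n): cv2.imwrite(f"pics/{n}.png",p["pixels"][:,:,::-1])
E
python3 - <<'E'
from h import *
o=bot.get_obs();print(o["eef_pos"],o["tool_rot"],o["t"])
z=dict(dish=0,ring_mark=0,carousel=0,marked_jar=.09,front_mark=.09,handle_grip=.14,tub=0,black_jar=0,tape_roll=0,brush=0,scraper=0)
ims=[]
for c in("scene","side"):
    p=bot.read_camera(c);ims.append(p["pixels"])
    save(p,c)
    for t in z:
        for r in bot.tip_of(t,p)[:4]:
            print(c,t,np.round(r["xy"]),round(r["score"],2),np.round(onz(p,r["xy"],z[t]),3))
E
```

```text
[0.17324684 0.65171392 0.20244792] [-5.05481209e-05  1.29514218e-01  9.91577150e-01 -9.05226389e-04] 0.0
scene dish [318. 213.] 0.78 [0.31  0.208 0.   ]
scene dish [279. 246.] 0.62 [0.53  0.243 0.   ]
scene dish [193. 182.] 0.34 [ 0.543 -0.234  0.   ]
scene ring_mark [240. 197.] 0.69 [ 0.463 -0.04   0.   ]
scene carousel [199. 225.] 0.86 [ 0.667 -0.007  0.   ]
scene marked_jar [178. 188.] 0.93 [ 0.665 -0.127  0.09 ]
scene front_mark [211. 193.] 0.77 [ 0.595 -0.028  0.09 ]
scene handle_grip [191. 193.] 0.9 [ 0.681 -0.01   0.14 ]
scene handle_grip [353. 221.] 0.44 [0.398 0.411 0.14 ]
scene tub [191. 180.] 0.85 [ 0.54 -0.25  0.  ]
scene black_jar [148. 186.] 0.55 [ 0.689 -0.326 -0.   ]
scene tape_roll [224. 274.] 0.83 [0.734 0.227 0.   ]
scene brush [235. 146.] 0.51 [ 0.249 -0.348  0.   ]
side dish [192. 145.] 0.88 [0.388 0.464 0.   ]
side dish [177. 199.] 0.75 [0.3   0.193 0.   ]
side dish [245. 176.] 0.61 [0.524 0.248 0.   ]
side ring_mark [248. 247.] 0.74 [ 0.457 -0.053  0.   ]
side carousel [317. 222.] 0.57 [ 0.672 -0.011  0.   ]
side marked_jar [332. 219.] 0.58 [ 0.672 -0.096  0.09 ]
side marked_jar [310. 170.] 0.3 [0.69  0.115 0.09 ]
side front_mark [296. 209.] 0.89 [ 0.593 -0.034  0.09 ]
side handle_grip [324. 182.] 0.8 [ 0.681 -0.008  0.14 ]
side tub [299. 297.] 0.81 [ 0.534 -0.242  0.   ]
side black_jar [372. 311.] 0.61 [ 0.686 -0.326  0.   ]
side tape_roll [310. 169.] 0.69 [0.737 0.225 0.   ]
side tape_roll [195. 350.] 0.51 [ 0.267 -0.314  0.   ]
side brush [197. 350.] 0.78 [ 0.271 -0.316  0.   ]
side scraper [161. 177.] 0.68 [0.265 0.313 0.   ]
side scraper [246. 247.] 0.37 [ 0.45 -0.05  0.  ]
```

View pics/scene.png

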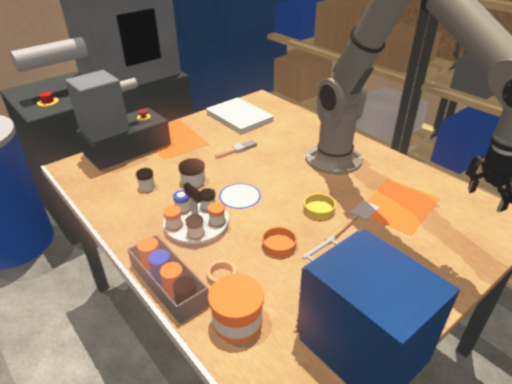

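View pics/side.png

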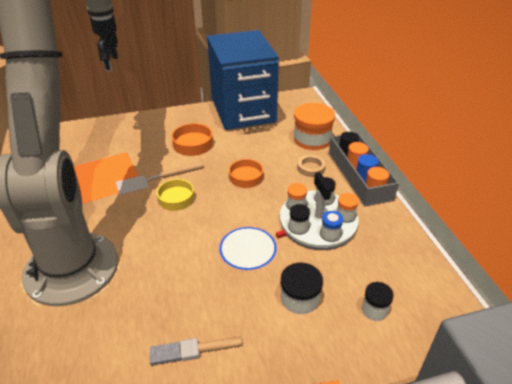

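Candidates for the dish:
- Large orange dish at side (192,139).
- Yellow dish at side (177,194) and scene (319,207).
- Small orange dish at side (246,174) and scene (279,242).

The small orange one fits the description. The marked jar (blue lid, white dot) is at side (332,219). I'll check both in a crop and refine the positions.

```bash
cat > m.py <<'E'
from h import *
from scipy.optimize import least_squares
def blob(p,lo,hi,near):
    h=cv2.cvtColor(p["pixels"],cv2.COLOR_RGB2HSV);m=cv2.inRange(h,lo,hi)
    return m
def mask_dish(p,xy):
    h=cv2.cvtColor(p["pixels"],cv2.COLOR_RGB2HSV);m=cv2.inRange(h,(4,165,90),(13,255,255))
    n,l,s,c=cv2.connectedComponentsWithStats(m)
    k=[i for i in range(1,n) if s[i,4]>60]; i=min(k,key=lambda i:np.hypot(*(c[i]-xy)));return l==i,s[i],c[i]
def sil(p,X,r=.055,h=.034):
    a=np.linspace(0,2*np.pi,60);P=[proj(p,[X[0]+r*np.cos(t),X[1]+r*np.sin(t),z]) for z in(0,h) for t in a]
    return cv2.convexHull(np.array(P,np.float32))
def fit_dish(p,xy):
    m,s,c=mask_dish(p,xy);ys,xs=np.nonzero(m);hm=cv2.convexHull(np.c_[xs,ys].astype(np.float32))
    def f(X):
        H=sil(p,X)[:,0];h=hm[:,0];return np.r_[H.min(0)-h.min(0)+.5,H.max(0)-h.max(0)-.5]
    r=least_squares(f,onz(p,xy,.015)[:2]);return r.x,r.fun
def fit_ring(p,xy):
    h=cv2.cvtColor(p["pixels"],cv2.COLOR_RGB2HSV);m=cv2.inRange(h,(0,0,200),(179,45,255))
    n,l,s,c=cv2.connectedComponentsWithStats(m);i=l[int(xy[1]),int(xy[0])]
    ys,xs=np.nonzero(l==i);W=np.array([onz(p,(x,y),0)[:2] for x,y in zip(xs,ys)])
    return i,s[i],(W.min(0)+W.max(0))/2,W.max(0)-W.min(0)
E
python3 - <<'E'
from m import *
ims=[]
for c,d,r in(("scene",(279,243),(240,196)),("side",(246,174),(248,247))):
    p=bot.read_camera(c)
    print(c,fit_dish(p,d),fit_ring(p,r))
    for n in("carousel","handle_grip"):print(n,[(np.round(q["xy"],1),round(q["score"],2),np.round(onz(p,q["xy"],.14 if n[0]=="h" else 0),3)) for q in bot.tip_of(n,p)[:1]])
    x,y=(150,160) if c=="scene" else (210,130)
    ims.append(cv2.resize(p["pixels"][y:y+150,x:x+170],None,fx=2.35,fy=2.35,interpolation=2))
    h=cv2.cvtColor(p["pixels"],cv2.COLOR_RGB2HSV);m=cv2.inRange(h,(110,90,60),(125,255,255))
    n,l,s,cc=cv2.connectedComponentsWithStats(m)
    for i in range(1,n):
        if 15<s[i,4]<400:
            print("blue",cc[i],s[i,4],onz(p,cc[i],.09))
cv2.imwrite("pics/crop1.png",np.hstack(ims)[:,:,::-1])
E
```

```text
scene (array([0.5270899 , 0.23980033]), array([-1.0558472, -1.5141449,  1.0279846,  1.2247009], dtype=float32)) (np.int32(10), array([220, 183,  40,  26, 768], dtype=int32), array([ 0.45290266, -0.05266115]), array([0.14737827, 0.1574859 ]))
carousel [(array([194. , 223.3]), 0.96, array([ 0.674, -0.027,  0.   ]))]
handle_grip [(array([191.5, 190.9]), 0.91, array([ 0.672, -0.02 ,  0.14 ]))]
blue [179.86666667 196.93333333] 45 [ 0.68710597 -0.07761869  0.09      ]
blue [365.2 234.4] 80 [0.36601292 0.43873916 0.09      ]
blue [159.04494382 256.66853933] 178 [0.88107368 0.12454827 0.09      ]
side (array([0.52579362, 0.24141347]), array([-0.42773438, -0.49191284,  0.4265747 ,  0.3972931 ], dtype=float32)) (np.int32(17), array([ 222,  229,   52,   39, 1604], dtype=int32), array([ 0.45479595, -0.05163806]), array([0.14026702, 0.14052243]))
carousel [(array([318.9, 223.4]), 0.92, array([ 0.673, -0.02 ,  0.   ]))]
handle_grip [(array([324.4, 183.1]), 0.64, array([ 0.68, -0.01,  0.14]))]
blue [366.30392157 165.32352941] 102 [0.85851616 0.08821572 0.09      ]
blue [332.0661157  218.01652893] 121 [ 0.67294258 -0.09342139  0.09      ]
blue [247.35227273 253.39772727] 176 [ 0.42967902 -0.15182669  0.09      ]
```

View pics/crop1.png

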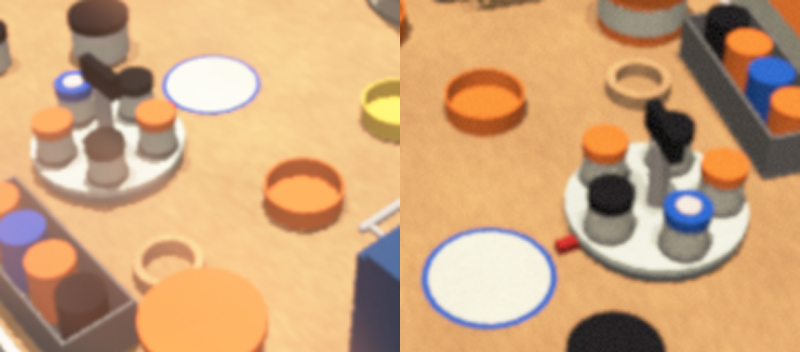

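The crop confirms it: the small orange dish is at (0.526, 0.241), the ring at (0.455, -0.052) and the carousel axis at about (0.673, -0.02). The blue lid with the white dot is at the carousel's -y side, so rotor is about 1.43 rad. I'll grip the dish's leading wall; the tool yaw already suits it.

Call:
jog_arm --pt "0 0 0 -50 -40 0 42" --pt "0 0 0 -100 -80 0 42" --pt "0 0 0 -150 -120 0 42" --pt "0 0 0 -200 -160 20 42" --pt "0 0 0 -248 -200 40 42" --pt "0 0 0 -298 -240 60 42" --pt "0 0 0 -347 -280 80 42" --pt "0 0 0 -397 -320 100 42" --pt "0 0 0 -446 -360 110 42" --pt "0 0 0 -446 -360 110 42" --grip_force 30

```text
t: 2.75
eef_pos: [0.5137, 0.1856, 0.0929]
tool_rot: [0.0, 0.132, 0.991, -0.001]
contact_force: [-0.4, 1.0, 0.8]
gripper_width: 0.493
grasp_force: 0.0
```

```bash
cat > tool.py <<'E'
from h import *
from scipy.spatial.transform import Rotation as R
def st():
    o=bot.get_obs();q=o["tool_rot"];return o,np.array(o["eef_pos"]),R.from_quat([q[1],q[2],q[3],q[0]])
def to(X):
    o,p,r=st();return np.round(r.inv().apply(np.array(X)-p)*1000,1)
E
python3 - <<'E'
from tool import *
from m import fit_dish
o,p,r=st();print(o["t"],p,np.round(r.as_matrix(),3),o["q"],o["gripper_width"],o["contact_force"])
y=r.as_matrix()[:2,1]
w=bot.read_camera("wrist");save(w,"w1")
T=np.eye(4);T[:3,:3]=r.as_matrix();T[:3,3]=p;T=T@np.array(w["tool_from_camera"])
w["T"]=T
d=proj(w,[.526,.241,.017]);print(d)
try: print(fit_dish(w,d))
except Exception as e: print(e)
W=np.array([.526,.241])-.053*y;print(W,to([*W,.01]))
E
```

```text
2.75 [0.51372596 0.18562619 0.09290995] [[-0.965  0.262  0.   ]
 [ 0.262  0.965 -0.002]
 [-0.001 -0.001 -1.   ]] [-0.61281745  0.40625629  0.18851768  1.97476962 -0.10429576  0.77017122
  0.94153342] 0.4931423125784445 [-0.44174761  1.01508667  0.78675214]
[323.36421888 182.59756142]
(array([0.52752739, 0.23962324]), array([-1.4306641, -2.8237991,  1.4066162,  3.4616394], dtype=float32))
[0.51212063 0.18984966] [ 4.6  5.7 82.6]
```

View pics/w1.png

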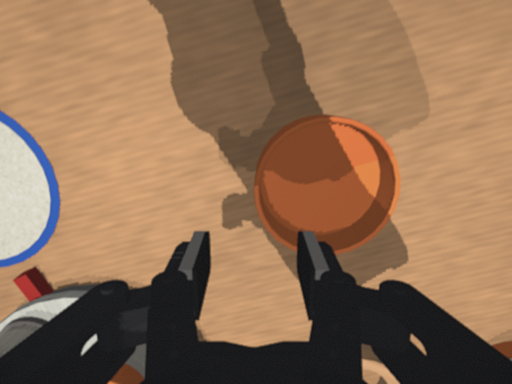

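Call:
jog_arm --pt "0 0 0 2 3 30 42" --pt "0 0 0 2 3 55 42" --pt "0 0 0 2 3 74 42" --pt "0 0 0 2 3 80 42" --pt "0 0 0 2 3 80 42" --pt "0 0 0 2 3 80 0" --pt "0 0 0 2 3 80 0" --pt "0 0 0 2 3 80 0" --pt "0 0 0 2 3 80 0"

```text
t: 3.92
eef_pos: [0.5109, 0.1934, 0.0136]
tool_rot: [0.0, 0.13, 0.992, 0.0]
contact_force: [0.3, 0.6, 0.0]
gripper_width: -0.0
grasp_force: 0.0
```

Run:
```python
from tool import *
from m import fit_dish,fit_ring
o,p,r=st();print(o["t"],p,o["gripper_width"],o["grasp_force"],o["contact_force"])
a=bot.read_camera("side");save(a,"s2");d,f=fit_dish(a,(246,174));print(d,f)
print(to(np.append(p[:2]+np.array([.4548,-.0517])-np.array([.5265,.2405]),p[2])))
```

```text
3.925 [0.51087371 0.19337424 0.01360321] -0.0004079917580523657 0.0 [0.31089159 0.62341788 0.03989864]
[0.52660654 0.23826516] [ 0.04638672  0.02519226 -0.04638672 -0.01774597]
[-5.800e+00 -3.007e+02 -1.000e-01]
```

Run:
```python
from tool import *
w=bot.read_camera("wrist");s=bot.read_camera("side");o=bot.get_obs();print(o["gripper_width"],o["grasp_force"])
c=cv2.resize(s["pixels"][120:220,190:323],(512,384))
cv2.imwrite("pics/w2.png",np.hstack([w["pixels"][:,:,::-1],c[:,:,::-1]])[:, ::1] if 0 else cv2.resize(np.hstack([w["pixels"],c])[:,:,::-1],(800,300)))
```

```text
0.0009435760159788729 0.0
```

View pics/w2.png

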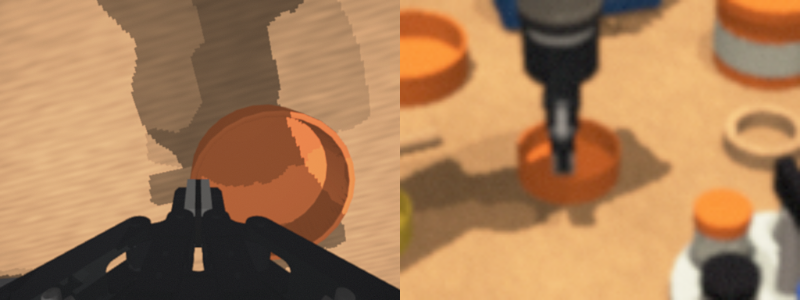

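The fingers shut without catching the wall, and they now sit inside the dish near its leading wall. Towing the dish from inside is stable too, so I'll test it with a short pull.

Call:
jog_arm --pt "0 0 0 0 -6 0 0" --pt "0 0 0 0 -12 0 0" --pt "0 0 0 0 -20 0 0" --pt "0 0 0 0 -30 0 0" --pt "0 0 0 0 -40 0 0" --pt "0 0 0 0 -40 0 0"

```text
t: 4.82
eef_pos: [0.5002, 0.1533, 0.0134]
tool_rot: [-0.0, 0.13, 0.991, -0.0]
contact_force: [-1.1, 0.8, 0.3]
gripper_width: -0.003
grasp_force: 0.0
```

Run:
```python
from tool import *
from m import fit_dish
o,p,r=st();print(o["t"],p,o["gripper_width"],o["grasp_force"],o["contact_force"])
a=bot.read_camera("side");d,f=fit_dish(a,(246,180));print(d,f)
print("dish in tool",r.inv().apply(np.append(d,0)-p)*1000,"goal in tool",to([.4548,-.0517,0]))
```

```text
4.825 [0.50023398 0.15328594 0.01338522] -0.0025845126748434144 0.0 [-1.11045462  0.83417439  0.29260598]
[0.55604507 0.2326492 ] [-9.4509735 -1.4533844  9.429047   0.4459381]
dish in tool [-33.38950476  91.10487224  13.32710756] goal in tool [  -9.  -210.7   13.4]
```

Run:
```python
from tool import *
w=bot.read_camera("wrist");s=bot.read_camera("side");o,p,r=st();print(proj(s,p))
c=cv2.resize(s["pixels"][120:220,190:323],(512,384))
cv2.imwrite("pics/w3.png",cv2.resize(np.hstack([w["pixels"],c])[:,:,::-1],(800,300)))
```

```text
[244.74866605 191.98028461]
```

View pics/w3.png

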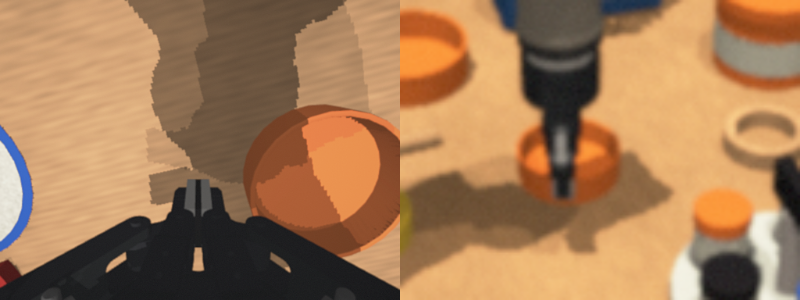

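Run:
```python
from tool import *
w=bot.read_camera("wrist");T=np.array(w["tool_from_camera"]);print(np.round(T,3))
for z in(0,-.01,-.019,-.03):print(z,proj(w,[0,0,z],T))
```

```text
[[-0.001 -0.957 -0.291  0.075]
 [ 1.    -0.001 -0.     0.001]
 [ 0.    -0.291  0.957 -0.17 ]
 [ 0.     0.     0.     1.   ]]
0 [251.55628104 224.50269647]
-0.01 [251.46333718 231.98424333]
-0.019 [251.37054021 239.45396708]
-0.03 [251.24318355 249.70558373]
```

Call:
jog_arm --pt "0 0 0 0 -4 0 0" --pt "0 0 0 0 -4 3 0" --pt "0 0 0 0 -4 6 0" --pt "0 0 0 0 -4 8 0" --pt "0 0 0 0 -4 8 0"

```text
t: 5.65
eef_pos: [0.4993, 0.1507, 0.0051]
tool_rot: [-0.0, 0.13, 0.992, -0.0]
contact_force: [-0.7, 0.5, 0.2]
gripper_width: -0.004
grasp_force: 0.0
```

Call:
jog_arm --pt "0 0 0 0 0 3 0" --pt "0 0 0 0 0 5 0" --pt "0 0 0 0 0 7 0" --pt "0 0 0 0 0 7 0"

```text
t: 6.15
eef_pos: [0.4993, 0.1507, -0.0018]
tool_rot: [-0.0, 0.13, 0.992, -0.0]
contact_force: [-0.3, 0.1, -0.6]
gripper_width: 0.001
grasp_force: 0.0
```

Run:
```python
from tool import *
o,p,r=st();print(p,o["contact_force"],o["q"])
s=bot.read_camera("side");w=bot.read_camera("wrist");print(proj(s,p))
c=cv2.resize(s["pixels"][140:210,200:293],(520,392));w=w["pixels"][160:300,150:336]
cv2.imwrite("pics/w4.png",cv2.resize(np.hstack([cv2.resize(w,(520,392)),c])[:,:,::-1],(800,300)))
```

```text
[ 0.49934118  0.15070334 -0.0017804 ] [-0.27931865  0.0702403  -0.61739889] [-0.52891314  0.52922295  0.14551951  2.0758314  -0.14149953  0.54592709
  1.02906543]
[244.76704385 196.7276633 ]
```

View pics/w4.png

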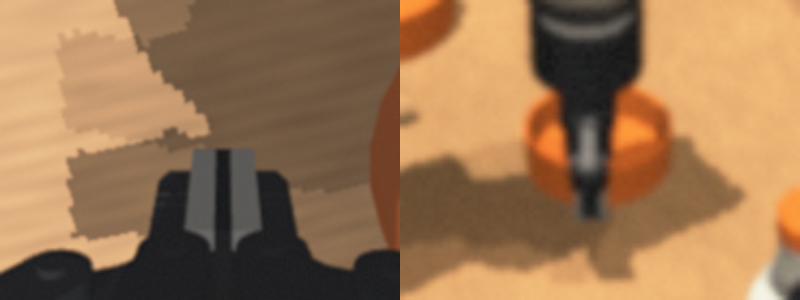

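The fingertips sit about 15–18 mm higher than the reported TCP. The side image puts the tip at row 191, against 197 projected, and there is still no bench contact at z = -0.002. That explains why the grip passed over the rim. I'll probe down to the bench gently.

Call:
jog_arm --pt "0 0 0 0 0 2 0" --pt "0 0 0 0 0 4 0" --pt "0 0 0 0 0 6 0" --pt "0 0 0 0 0 6 0"

```text
t: 6.75
eef_pos: [0.4993, 0.1507, -0.0078]
tool_rot: [-0.0, 0.13, 0.992, -0.0]
contact_force: [0.6, 0.4, -0.2]
gripper_width: 0.003
grasp_force: 0.0
```

Call:
jog_arm --pt "0 0 0 0 0 2 0" --pt "0 0 0 0 0 3 0" --pt "0 0 0 0 0 4 0" --pt "0 0 0 0 0 4 0"

```text
t: 7.25
eef_pos: [0.4994, 0.1507, -0.0117]
tool_rot: [-0.0, 0.13, 0.992, -0.0]
contact_force: [-0.3, -0.3, 1.4]
gripper_width: -0.0
grasp_force: 0.0
```

Call:
jog_arm --pt "0 0 0 0 0 1 0" --pt "0 0 0 0 0 2 0" --pt "0 0 0 0 0 2 0"

```text
t: 7.62
eef_pos: [0.4994, 0.1508, -0.0137]
tool_rot: [-0.0, 0.13, 0.992, -0.0]
contact_force: [0.2, 0.2, 0.2]
gripper_width: -0.0
grasp_force: 0.0
```

Call:
jog_arm --pt "0 0 0 0 0 1 0" --pt "0 0 0 0 0 2 0" --pt "0 0 0 0 0 2 0"

```text
t: 8.0
eef_pos: [0.4994, 0.1507, -0.0157]
tool_rot: [-0.0, 0.13, 0.992, -0.0]
contact_force: [-0.2, -0.4, 0.1]
gripper_width: -0.002
grasp_force: 0.0
```

Call:
jog_arm --pt "0 0 0 0 0 1 0" --pt "0 0 0 0 0 2 0" --pt "0 0 0 0 0 2 0"

```text
t: 8.38
eef_pos: [0.4994, 0.1507, -0.0177]
tool_rot: [-0.0, 0.13, 0.992, -0.0]
contact_force: [-0.1, 0.3, 0.6]
gripper_width: -0.002
grasp_force: 0.0
```

Call:
jog_arm --pt "0 0 0 0 0 1 0" --pt "0 0 0 0 0 2 0" --pt "0 0 0 0 0 2 0"

```text
t: 8.75
eef_pos: [0.4994, 0.1508, -0.0197]
tool_rot: [-0.0, 0.13, 0.992, -0.0]
contact_force: [-0.4, 0.8, -0.5]
gripper_width: 0.0
grasp_force: 0.0
```

Run:
```python
from tool import *
o,p,r=st();s=bot.read_camera("side");print(proj(s,p),proj(s,p+[0,0,.019]),o["joint_torque"])
g=s["pixels"][180:206,238:252].astype(int).sum(2)//3
print(g)
```

```text
[244.89534287 201.08433097] [244.77799705 196.44094078] [ 3.89479715e-05 -5.10753787e+01  3.45075220e+00 -1.51421964e+01
  4.65134464e-03 -1.09844160e-02  1.97345100e-03]
[[ 59  49  56  84 117 137 134 102  61  47  42  59  79  87]
 [ 64  66  78  96 125 139 135 108  72  57  54  63  78  83]
 [ 75  82  85 100 125 142 133 108  80  70  65  71  86  85]
 [ 80  77  74  91 113 127 126  99  76  61  72  80  85  85]
 [ 78  65  61  71  91 103  97  81  59  59  69  78  84  86]
 [ 79  66  51  51  64  69  70  57  45  49  64  76  85  83]
 [ 78  65  43  36  42  50  44  40  26  41  59  76  87  87]
 [ 77  65  40  29  32  28  36  29  26  36  61  79  93  92]
 [ 78  66  48  34  31  27  29  33  37  47  67  80  96  99]
 [ 77  73  70  57  47  34  26  29  49  66  75  87  92 102]
 [ 80  85  86  77  57  35  27  34  59  79  86  85  92 101]
 [ 82  88  90  80  53  31  26  37  62  81  84  85  89 101]
 [ 83  83  85  78  56  37  30  37  60  84  89  87  92 101]
 [ 83  84  86  77  60  37  30  36  61  84  87  87  91 100]
 [ 81  82  85  78  58  40  37  44  64  84  87  89  97 103]
 [ 82  81  81  79  73  65  63  67  80  90  93 100 102 103]
 [ 81  80  83  83  81  82  84  85  87  93 102 105 105 103]
 [ 83  84  85  88  89  87  85  90  94 101 104 108 106 107]
 [ 86  86  95 107 113 104  89  90  99 110 111 113 110 109]
 [ 99 108 124 134 134 109  91  89 101 109 110 109 110 109]
 [129 136 149 151 141 118  89  92 104 110 108 112 111 110]
 [153 156 160 158 152 128  99  93 106 111 111 111 108 112]
 [162 160 158 159 153 133 102  98 106 110 108 108 108 111]
 [165 159 157 153 157 143 119 108 106 108 108 103 105 111]
 [160 157 160 157 155 152 136 119 109 110 109 108 107 107]
 [164 160 162 164 162 159 143 130 121 117 117 119 117 119]]
```

Working estimate: the tip is about 4 mm above the bench at a reading of z = -0.020, so real height is about the reading plus 23 mm. I'll rise, back off and re-measure the dish.

Call:
jog_arm --pt "0 0 0 0 0 -40 42" --pt "0 0 0 0 0 -80 42" --pt "0 0 0 0 0 -120 42" --pt "0 0 0 0 0 -120 42"

```text
t: 9.3
eef_pos: [0.5017, 0.1516, 0.1034]
tool_rot: [0.003, 0.13, 0.992, 0.002]
contact_force: [-0.5, 0.6, -0.5]
gripper_width: 0.488
grasp_force: 0.0
```

Run:
```python
from tool import *
from m import fit_dish
o,p,r=st();print(o["t"],p)
M=r.as_matrix();y=M[:2,1]
a=bot.read_camera("side");print(fit_dish(a,(246,174)))
a=bot.read_camera("scene");print(fit_dish(a,(279,243)))
for dz in(0,.01,.02):
    w=bot.read_camera("wrist")
    T=np.eye(4);T[:3,:3]=M;T[:3,3]=p+[0,0,dz];T=T@np.array(w["tool_from_camera"]);w["T"]=T
    d=proj(w,[.526,.241,.017]);print(dz,d,fit_dish(w,d))
W=np.array([.526,.2395])-.053*y;print(W,to([*W,-.013]))
```

```text
9.3 [0.5017334  0.15161977 0.10337317]
(array([0.52506356, 0.23857743]), array([ 0.54641724,  0.04711914, -0.54525757,  0.00680542], dtype=float32))
(array([0.52564818, 0.23823355]), array([-1.0327148, -0.9440613,  1.0065918,  0.7312012], dtype=float32))
0 [363.12725024 182.04308155] (array([0.53196944, 0.24253068]), array([-0.98547363, -1.1861725 ,  0.8675842 ,  1.4971619 ], dtype=float32))
0.01 [359.2875799  178.73290856] (array([0.53692728, 0.24650123]), array([ 1.9306946,  1.0817261, -1.7058105, -1.4968109], dtype=float32))
0.02 [355.70459792 175.6438562 ] (array([0.54125621, 0.24971101]), array([ 4.6538696,  3.648674 , -4.13208  , -4.7490845], dtype=float32))
[0.51237589 0.1882815 ] [ -3.9  40.4 112. ]
```

Call:
jog_arm --pt "0 0 0 -3 20 10 42" --pt "0 0 0 -3 40 20 42" --pt "0 0 0 -3 40 40 42" --pt "0 0 0 -3 40 75 42" --pt "0 0 0 -3 40 100 42" --pt "0 0 0 -3 40 113 42" --pt "0 0 0 -3 40 113 42" --pt "0 0 0 -3 40 113 0" --pt "0 0 0 -3 40 113 0" --pt "0 0 0 -3 40 113 0" --grip_force 40

```text
t: 10.8
eef_pos: [0.5137, 0.189, -0.0116]
tool_rot: [0.001, 0.13, 0.992, 0.001]
contact_force: [0.1, 0.1, 2.9]
gripper_width: 0.055
grasp_force: 38.8
```

Gripped: width matches the wall and pad force is 39 N. Sliding towards the ring now.

Call:
jog_arm --pt "0 0 0 0 -12 0 0" --pt "0 0 0 -1 -40 0 0" --pt "0 0 0 -2 -75 0 0" --pt "0 0 0 -3 -110 0 0" --pt "0 0 0 -4 -145 0 0" --pt "0 0 0 -5 -180 0 0" --pt "0 0 0 -6 -215 0 0" --pt "0 0 0 -7 -250 0 0" --pt "0 0 0 -8 -280 0 0" --pt "0 0 0 -8 -298 0 0"

```text
t: 12.05
eef_pos: [0.4443, -0.1022, -0.0117]
tool_rot: [0.001, 0.13, 0.992, 0.001]
contact_force: [2.7, 6.7, 7.3]
gripper_width: 0.052
grasp_force: 39.4
```

Call:
jog_arm --pt "0 0 0 0 0 0 0" --pt "0 0 0 0 0 0 0" --pt "0 0 0 0 0 0 30" --pt "0 0 0 0 0 0 42" --pt "0 0 0 0 0 0 42" --pt "0 0 0 0 0 -20 42" --pt "0 0 0 0 0 -60 42" --pt "0 0 0 0 0 -110 42" --pt "0 0 0 0 0 -160 42" --pt "0 0 0 0 0 -210 42"

```text
t: 13.3
eef_pos: [0.4433, -0.1012, 0.1989]
tool_rot: [-0.0, 0.129, 0.992, 0.0]
contact_force: [0.8, -1.1, -0.4]
gripper_width: 0.492
grasp_force: 0.0
```

Run:
```python
from tool import *
from m import fit_dish
o,p,r=st();print(o["t"],p,o["q"],o["gripper_width"])
a=bot.read_camera("side");d=proj(a,[.4548,-.0517,.017]);print(fit_dish(a,d));save(a,"s5")
a=bot.read_camera("scene");d=proj(a,[.4548,-.0517,.017]);print(fit_dish(a,d))
```

```text
13.3 [ 0.44329224 -0.10118248  0.19892284] [-0.07213223  0.11235868  0.17269225  2.07417893 -0.02362889  0.95715209
  1.42457164] 0.49242644643214384
(array([ 0.4529906 , -0.05053252]), array([-0.7211914 , -1.1163635 ,  0.71899414,  0.90826416], dtype=float32))
(array([ 0.46432219, -0.04339492]), array([-2.6469421, -4.5585327,  2.6685333,  3.7829437], dtype=float32))
```

View pics/s5.png

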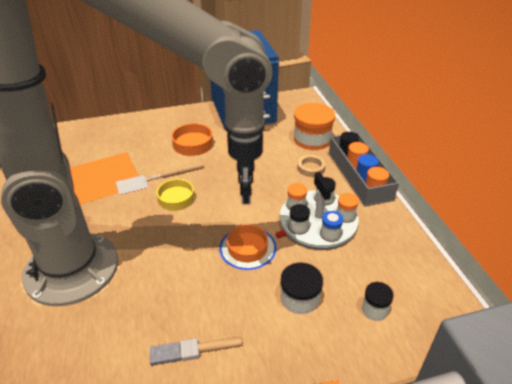

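The dish is in the ring, about 2 mm off centre at side (247,243), and nothing else has moved. Next I'll go above the handle, turning the tool so its closing line is across the bar.

Call:
jog_arm --pt "0 0 0.15 -10 8 -5 80" --pt "0 0 0.3 -35 24 -10 80" --pt "0 0 0.45 -60 41 -10 80" --pt "0 0 0.6 -85 58 -10 80" --pt "0 0 0.75 -110 75 -10 80" --pt "0 0 0.9 -135 92 -10 80" --pt "0 0 1.05 -160 109 -10 80" --pt "0 0 1.2 -185 126 -10 80" --pt "0 0 1.31 -201 137 -10 80" --pt "0 0 1.31 -201 137 -10 80"

```text
t: 14.65
eef_pos: [0.6734, -0.0194, 0.2057]
tool_rot: [-0.001, 0.706, 0.708, -0.001]
contact_force: [0.2, -0.4, -0.2]
gripper_width: 0.937
grasp_force: 0.0
```

Call:
jog_arm --pt "0 0 0 0 0 0 80" --pt "0 0 0 0 0 0 80"

```text
t: 14.9
eef_pos: [0.6724, -0.0213, 0.2074]
tool_rot: [-0.0, 0.707, 0.708, -0.0]
contact_force: [0.3, -0.3, 0.3]
gripper_width: 0.935
grasp_force: 0.0
```

Run:
```python
from tool import *
o,p,r=st();M=r.as_matrix();print(o["t"],p,np.round(M,3),np.round(o["q"],2),o["gripper_width"])
w=bot.read_camera("wrist");save(w,"w6")
T=np.eye(4);T[:3,:3]=M;T[:3,3]=p+[0,0,.01];T=T@np.array(w["tool_from_camera"])
for n,z in(("handle_grip",.14),("marked_jar",.09),("carousel",0)):
    for q in bot.tip_of(n,w)[:2]:print(n,np.round(q["xy"]),round(q["score"],2),np.round(onz(w,q["xy"],z,T),3))
```

```text
14.9 [ 0.67244427 -0.02133598  0.2073641 ] [[-0.001  1.    -0.   ]
 [ 1.     0.001  0.   ]
 [ 0.    -0.    -1.   ]] [-0.29  0.48  0.34  1.57 -0.17  1.11  0.08] 0.9350341023029466
handle_grip [254. 182.] 0.64 [ 0.673 -0.018  0.14 ]
marked_jar [259. 238.] 0.97 [ 0.677 -0.091  0.09 ]
carousel [254. 148.] 0.78 [ 0.673 -0.016  0.   ]
```

View pics/w6.png

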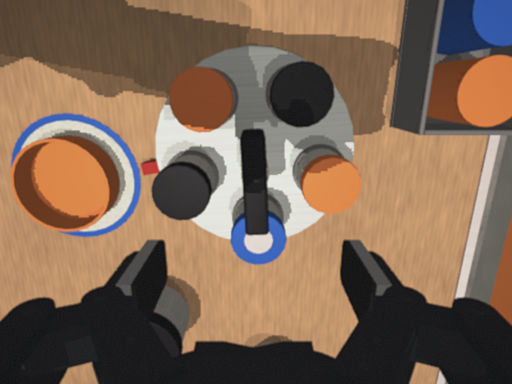

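The wrist view shows the bar running from (253,135) to (258,230), with the blue-lidded jar at (259,238). The jar is at about 273° and the front at 188°, so the carousel needs about 85° clockwise. Descending and gripping.

Call:
jog_arm --pt "0 0 -0.05 2 0 30 60" --pt "0 0 -0.05 2 0 60 60" --pt "0 0 -0.05 2 0 90 60" --pt "0 0 -0.05 2 0 99 60" --pt "0 0 -0.05 2 0 99 60" --pt "0 0 -0.05 2 0 99 0" --pt "0 0 -0.05 2 0 99 0" --pt "0 0 -0.05 2 0 99 0" --pt "0 0 -0.05 2 0 99 0" --pt "0 0 -0.05 2 0 99 0" --grip_force 50

```text
t: 16.35
eef_pos: [0.6737, -0.0187, 0.1097]
tool_rot: [0.0, 0.689, 0.725, 0.001]
contact_force: [-2.1, -0.3, 6.6]
gripper_width: 0.2
grasp_force: 52.5
```

Call:
jog_arm --pt "0 0 0.08 0 0 0 0" --pt "0 0 0.22 0 0 0 0" --pt "0 0 0.38 0 0 0 0" --pt "0 0 0.54 0 0 0 0" --pt "0 0 0.7 0 0 0 0" --pt "0 0 0.86 0 0 0 0" --pt "0 0 1.02 0 0 0 0" --pt "0 0 1.18 0 0 0 0" --pt "0 0 1.32 0 0 0 0" --pt "0 0 1.42 0 0 0 0"

```text
t: 17.6
eef_pos: [0.6704, -0.0162, 0.1097]
tool_rot: [-0.002, 0.995, 0.1, -0.003]
contact_force: [-15.2, 6.7, 17.0]
gripper_width: 0.198
grasp_force: 54.1
```

Call:
jog_arm --pt "0 0 0.06 0 0 0 0" --pt "0 0 0.06 0 0 0 0" --pt "0 0 0.06 0 0 0 0" --pt "0 0 0.06 0 0 0 0"

```text
t: 18.1
eef_pos: [0.6703, -0.016, 0.1097]
tool_rot: [-0.003, 0.997, 0.072, -0.003]
contact_force: [-15.3, 6.1, 17.2]
gripper_width: 0.196
grasp_force: 54.1
```

Run:
```python
from tool import *
from m import fit_dish
o,p,r=st();M=r.as_matrix();print(o["t"],p,np.round(M[:2,:2],3),np.round(o["q"],2),o["gripper_width"],o["grasp_force"],o["contact_force"])
for c in("side","scene","wrist"):
    w=bot.read_camera(c);T=None
    if c=="wrist":
        T=np.eye(4);T[:3,:3]=M;T[:3,3]=p+[0,0,.01];T=T@np.array(w["tool_from_camera"])
    else:
        save(w,"f_"+c)
        print(fit_dish(w,proj(w,[.4548,-.0517,.017])))
    for n,z in(("marked_jar",.09),("front_mark",.09)):
        for q in bot.tip_of(n,w)[:2]:
            x=onz(w,q["xy"],z,T);print(c,n,np.round(q["xy"]),round(q["score"],2),np.round(x,3),np.degrees(np.arctan2(x[1]+.0195,x[0]-.6725))%360)
w=bot.read_camera("side")["pixels"];v=bot.read_camera("wrist")["pixels"]
cv2.imwrite("pics/fin.png",np.hstack([cv2.resize(w[160:280,210:370],(400,300)),cv2.resize(v,(400,300))])[:,:,::-1])
```

```text
18.1 [ 0.67034621 -0.01603864  0.10965049] [[ 0.99   0.143]
 [ 0.143 -0.99 ]] [-0.51  0.65  0.67  1.68 -0.48  0.99 -1.1 ] 0.19588857914897723 54.14123833179474 [-15.34134483   6.14334067  17.18596806]
(array([ 0.45428734, -0.05080788]), array([-1.2212982, -1.1383514,  1.2178955,  0.8833008], dtype=float32))
side marked_jar [295. 209.] 0.9 [ 0.593 -0.034  0.09 ] 190.2714536096672
side front_mark [295. 208.] 0.81 [ 0.593 -0.029  0.09 ] 187.0888044248153
(array([ 0.47301413, -0.04409167]), array([-4.6873627, -5.7728424,  4.731064 ,  4.669052 ], dtype=float32))
scene marked_jar [209. 190.] 0.93 [ 0.587 -0.048  0.09 ] 198.47571270612363
scene front_mark [206. 192.] 0.92 [ 0.603 -0.045  0.09 ] 199.83178946489923
```

View pics/fin.png

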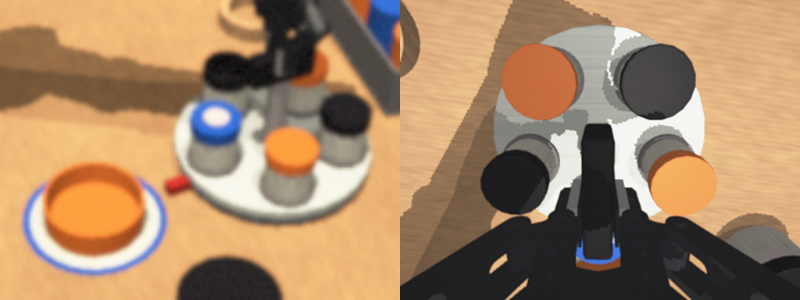

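The dish is in the ring. The gripped bar is at 8.2°, against 8.3–9° for the front line, and the white dot lines up with the pointer. The handle is gripped at 54 N and held still, so I'm handing in.

```bash
python3 -c "
from station import bot
print(bot.hand_in())"
```

```text
the job is handed in; nothing more can be done
None
```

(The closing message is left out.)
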